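# Let the bench winch back onto its stop

## Task

Let the empty drum of the bench hand winch back to its stop so that a new line can be hooked on: the lips of the ratchet teeth hold the pawl down, so first ease the crank a little forward (anticlockwise from above), then lift the pawl by its cross bar and tip it right over onto its back rest. Then wind the crank backward (clockwise) until its arm meets the rubber nose of the stop screw, press it home gently for a moment so that the rubber gives a millimetre or two, and leave the arm resting against the rubber. Never force the pawl against a tooth, never ram the stop, and leave the tools and parts lying around where they are.

Things in the scene. Friction and masses are not known exactly. Their poses are not given: they have to be found in the camera images.
- winch: grey base plate of the winch, 207 x 187 x 10 mm, fixed; origin on the drum's upright axis at bench level, z up. In its frame: pawl bracket (cheeks 58 mm high) at x -80..-44, y -69..-39 mm, its back rest to x -84, 66 mm high; stop post at about x +74, y +13 mm, 58 mm high. All handled parts can be taken from straight above.
- drum (a joint): turn of drum, ratchet wheel and crank (rad): 0 to 0.03 at the start, + = forward (anticlockwise from above). Stiff bearing: stays where left, takes about 3.5 N at the crank grip (5 N at 1 rad/s). With the pawl down it cannot go back past -0.03. The pawl lifts freely only with the drum at +0.09 or more; +0.12 to +0.20 is right (a tooth is 0.52). The arm meets the stop between -1.58 and -2.08.
- ratchet_wheel: steel ratchet wheel, 124 mm across, 12 saw teeth 8 mm high with overhanging lips on its upper face (tips 45 mm above the bench), and the crank fixed on it: a flat arm 16 mm wide, its top 57 mm above the bench, pointing 150 degrees anticlockwise from this body's x axis. Origin on the drum's axis at bench level, z up; turns with the drum.
- crank_knob (a point): the upright black crank grip, a freely spinning cylinder 20 mm in diameter, from 57 to 99 mm above the bench at the end of the crank arm, 85 mm from the drum's axis; this point is on its axis 84 mm above the bench. At the start it stands 150 degrees anticlockwise from the winch's x axis.
- pawl_hinge (a joint): angle of the pawl (rad): 0 = down in the teeth, 2.1 = tipped over on its back rest. The hinge is a level pin along the winch's y axis at x -55, y -54, z +51 mm in the winch's frame. The pawl weighs 0.15 kg and is held by its weight alone: let go below about 1.5 it drops back, above 1.75 it falls over to 2.1.
- pawl: dark steel pawl: an arm 14 mm wide and 55 mm long whose tip points down and ends in a toe that is caught under a tooth's lip. Origin on the hinge pin; at angle 0 its x axis points along the winch's x axis (from pin to tip) and its z axis up.
- pawl_bar (a point): middle of the pawl's round cross bar, 10 mm in diameter, parallel to the hinge pin, at x +45, y -34, z 0 mm in the pawl's frame; the free bar reaches about 20 mm to either side of this point. At the start it lies 51 mm above the bench, over the open base plate outside the wheel.
- stop: post of the stop; a screw through it ends in a black rubber nose, 13 mm in diameter, 53 mm above the bench, 62 mm from the drum's axis. Origin at the post's foot, x along the screw towards the arm. The screw's reach varies by 30 mm and is not measured: find it by feel. The rubber gives 1 mm per 5 N at the nose (5 N there is 3.6 N more at the grip); 3 mm is too much.
- spanner: combination spanner lying flat on the robot's side of the winch, 238 mm long; a bystander
- tape_measure: tape measure, 64 x 77 x 38 mm, lying left of the winch; a bystander
- gusset: steel plate with cut corners, 90 x 90 x 10 mm, lying right of the winch; a bystander
- bolt: large hexagon bolt standing on its head, 65 mm high, behind the winch on the right; a bystander

How it is judged:
By the outcome, as a careful person would: the job done as asked, in the order asked, and still so for the second after the job is handed in, with the robot touching nothing.
It also fails if it takes over 67 s, if anything falls off the work surface, if the arm or the gripper's body presses on something with over 40 N, if the wrist force passes 120 N, or if a joint passes its speed limit or range.

## Robot

A 6-joint arm with a two-finger parallel gripper is mounted at the origin on a cart in front of the work surface, level with it; the furniture and walls round the work are solid. World frame = base frame: x ahead of the robot, y to its left, z up, the work surface at z = 0. Lengths are in m, angles in rad, forces in N, time in s.
With the tool pointing down it reaches from about 0.375 to 0.9 m from the base axis. Payload 3.1 kg.
Tool frame: the origin (TCP) lies on the centre line of the jaws, within the pads' length; the fingertips stand 19 mm ahead of it and the grasp point (between the pads) is the TCP; z points along the fingers, y is the line along which they close (so a half turn about z gives the same grasp; the last joint's range is limited). The gripper opens to 85 mm and grips with 20 to 120 N. Pads are 22 mm wide; open, the fingers measure 114 mm over their backs; the gripper's body (76 mm by 85 mm) begins 54 mm behind the grasp point. The pads swing forward as they close: fully open they stand 13 mm farther back than shut.
Start: joints at [-1.337, 0.527, 1.433, -0, 1.181, -0.178], TCP at [0.25, -0.573, 0.25] pointing down, gripper open.
Joint ranges: [-3.08, 3.08], [-0.75, 2.2], [0.22, 2.44], [-1.43, 4.57], [0, 2.65], [-2.85, 2.85]. Speed limits (rad/s): [2.79, 2.79, 3.14, 3.14, 3.14, 3.14].

## Interface

Orientations are given as a unit quaternion [x, y, z, w].
In Python, from station import manip gives the robot as it stands.
- The arm moves only by the tool servo_tool, never from a script. Its argument "rows" is a list that holds one entry, the list of rows, each a list of 7 numbers: the turn, a rotation vector about the tool's x, y, z in degrees, then the shift along the tool's x, y, z in m, then the gripper command: -1 is shut, 1 is fully open, values between are in proportion. In form: [[[wx, wy, wz, tx, ty, tz, jaw], ...]]. A call has 1 to 8 rows; each row shifts and turns the commanded pose from where the row before left it, along the tool's axes as they then stand; what a row does not reach is not made up. A row lasts 1/12 s, in which the tool goes at most 41.7 mm and 7.16 degrees, less where a joint would pass 70% of its speed; a pose out of reach is approached as far as the arm can. A call is refused whole if a number of a shift passes 0.0417 or a number of a turn 7.16, either way. A call with a gripper value outside its range is refused whole. The fingers move at their own pace and stop on an object; "squeeze" is the grip in N (left out, the last holds). Time passes only in rows, so rows that do not move let the fingers close. It gives the time, the measured TCP pose, the force, the opening and the grip force at its end, in the units of the state.
- manip.sense(): the state, without advancing time (a new reading comes with each control period).
- manip.snapshot(name): name is "scene" or "top"; returns the picture (384x512x3 uint8, blue, green, red); there is no depth.
- manip.camera_info(name): a dict with "K" (3x3 intrinsics, pixels), "camera_from_world" (4x4, takes a point from world to camera coordinates). Camera axes: x right, y down, z forward; pixel columns grow to the right and rows downward; lengths in m; the calibration is good to about 2 mm. A picture is of the moment at which its call begins. camera_info takes no time and is no camera call.
- manip.sign_off(): hands the job in; it is judged then, once.
The state is a dict: "t": time; "q": joint angles; "qd": joint speeds; "tau": joint torques, N m; "tcp_pos": TCP position; "tool_rot": TCP orientation; "force": force on the tool from outside, world axes, zero at the start; "ft_torque": the same for the moment, N m; "finger_gap": opening from 0.0 (shut) to 1.0 (fully open); "gripper_force": force on a finger pad.
Only numpy, scipy, OpenCV 4.12 (cv2) and the standard library are available. Lean on these libraries where they do the work, as an engineer would, in place of code of your own. Each camera call takes 0.05 s, during which the arm holds its last target. There are 200 camera calls.

## Working session

There is one attempt and no reset: what is moved stays moved. The work goes in short steps, Python scripts to look and compute and a tool call to move; the robot and the scene stay as the last step left them, time stands still between calls to the robot, and variables do not carry over. Pictures are saved under pics/ and viewed, at most 10 in all, crops included, and the job is handed in when it is done.

Besides the shell and the picture viewer there is one more tool, called as name(argument=value, ...), one argument or row to a line, values as JSON. servo_tool: Moves the arm, as the interface text tells. Its arguments: {"type":"object","properties":{"rows":{"type":"array","items":{"type":"array","items":{"type":"array","items":{"type":"number"}}}},"squeeze":{"type":"number"}},"required":["rows"]}

```bash
mkdir -p pics; python3 - <<'E'
from station import manip
import cv2,numpy as np
for n in("scene","top"):
    im=manip.snapshot(n); cv2.imwrite(f"pics/{n}0.png",im)
    c=manip.camera_info(n); print(n,np.round(c["K"],1).tolist(),np.round(c["camera_from_world"],3).tolist())
s=manip.sense(); print(s)
a=cv2.imread("pics/top0.png"); cv2.imwrite("pics/top0b.png",cv2.resize(a,(800,600),interpolation=cv2.INTER_CUBIC))
E
```

```text
scene [[406.0, 0.0, 260.7], [0.0, 406.0, 187.8], [0.0, 0.0, 1.0]] [[-0.906, -0.422, 0.022, 0.516], [-0.283, 0.567, -0.774, 0.188], [0.314, -0.708, -0.633, 0.755], [0.0, 0.0, 0.0, 1.0]]
top [[363.1, 0.0, 251.7], [0.0, 363.1, 203.3], [0.0, 0.0, 1.0]] [[-0.018, -1.0, -0.01, 0.069], [-0.987, 0.019, -0.16, 0.568], [0.16, 0.007, -0.987, 0.829], [0.0, 0.0, 0.0, 1.0]]
{'t': 0.1, 'q': array([-1.33747768e+00,  5.28358560e-01,  1.43377241e+00, -2.95258783e-06,
        1.18141647e+00, -1.78500855e-01]), 'qd': array([ 0.0005975 , -0.0034179 , -0.00253389, -0.00050113, -0.00066605,
       -0.0013718 ]), 'tau': array([-5.61433353e-04, -4.43304992e+01, -1.78586340e+01, -2.60135857e-04,
        3.84954576e-03, -4.81137850e-07]), 'tcp_pos': array([ 0.25005598, -0.57213252,  0.249441  ]), 'tool_rot': array([ 9.78874801e-01,  2.04458231e-01, -2.81506827e-05, -9.76990211e-04]), 'force': array([-0.03146694,  0.4618102 , -0.45726013]), 'ft_torque': array([-0.00239194, -0.00721546,  0.00955862]), 'gripper_force': 0.0, 'finger_gap': 1.0013215119544527}
```

View pics/scene0.png

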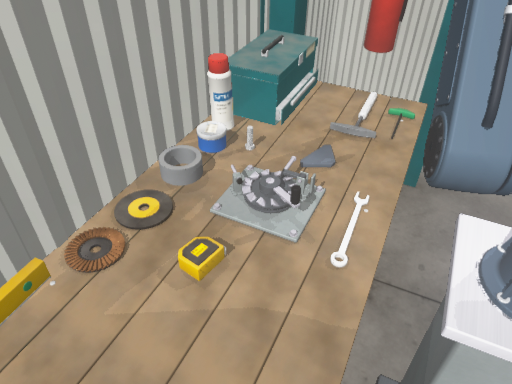

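View pics/top0b.png

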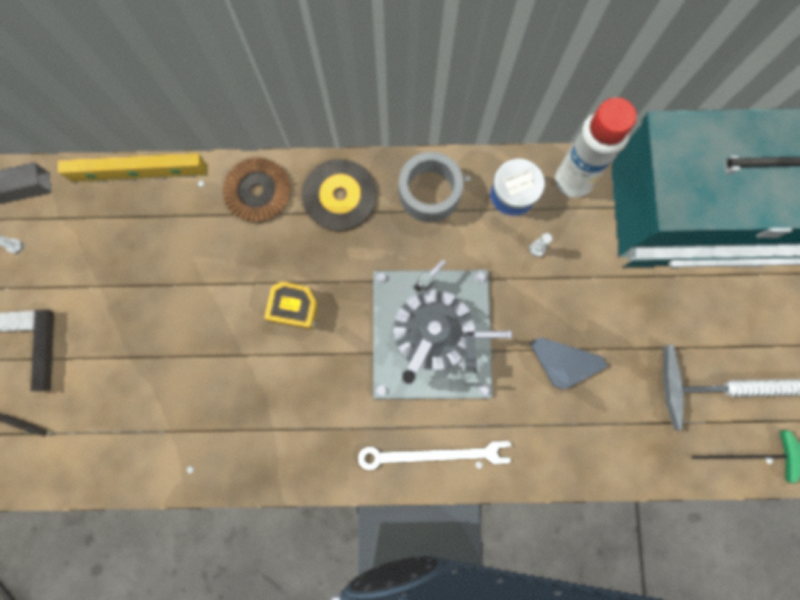

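The scene view shows the winch at about (270,195). In the enlarged top view the hub is at (434,327), the knob at (408,377), the bar near (495,334) and the stop screw near (430,275). I'll zoom in on both.

```bash
python3 - <<'E'
import cv2,numpy as np
a=cv2.imread("pics/top0.png")[165:265,225:345]; b=cv2.imread("pics/scene0.png")[140:240,205:335]
a=cv2.resize(a,None,fx=6,fy=6,interpolation=cv2.INTER_CUBIC);b=cv2.resize(b,None,fx=6,fy=6,interpolation=cv2.INTER_CUBIC)
cv2.imwrite("pics/topc.png",a);cv2.imwrite("pics/scenec.png",b)
E
```

```text
(no output)
```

View pics/topc.png

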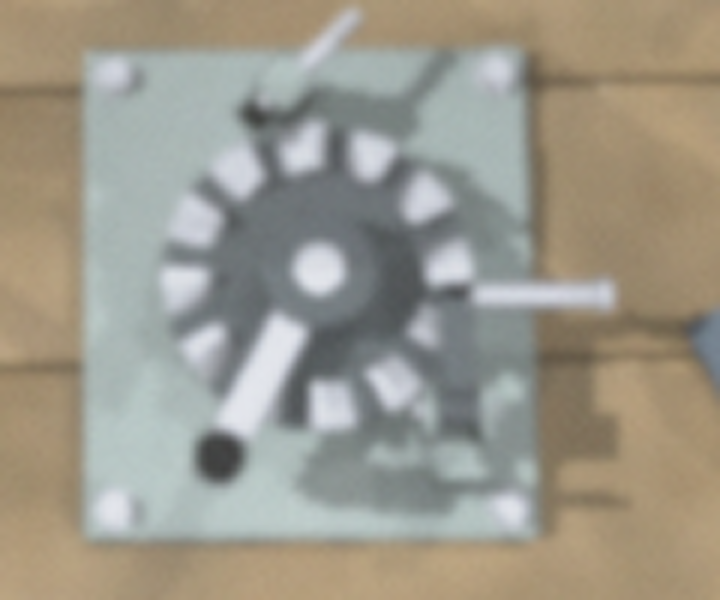

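View pics/scenec.png

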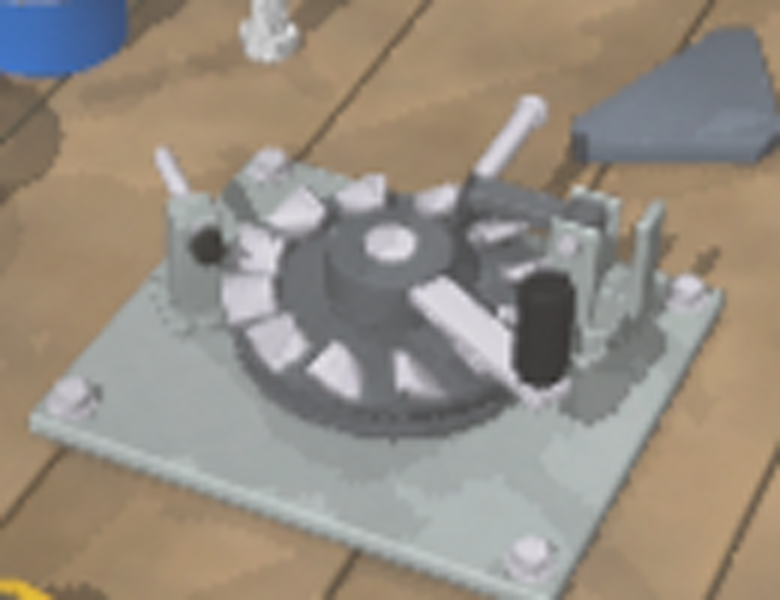

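Top crop: hub (320,268), knob top (219,455), bar from (470,295) to (610,295), plate corners (83,50), (525,48), (538,540), (82,540). Scene crop: bar end (533,108), knob top (547,280), stop nose (207,245).

```bash
cat > h.py <<'E'
from station import manip
import numpy as np
def ray(n,u,v):
    c=manip.camera_info(n);T=np.array(c["camera_from_world"]);R=T[:3,:3];o=-R.T@T[:3,3]
    d=R.T@np.linalg.solve(np.array(c["K"]),[u,v,1]);return o,d
def at(n,u,v,z):
    o,d=ray(n,u,v);return (o+d*(z-o[2])/d[2])
def tri(a,b):
    A=0;B=0
    for n,u,v in(a,b):
        o,d=ray(n,u,v);d=d/np.linalg.norm(d);P=np.eye(3)-np.outer(d,d);A=A+P;B=B+P@o
    return np.linalg.solve(A,B)
def proj(n,p):
    c=manip.camera_info(n);q=np.array(c["camera_from_world"])@np.r_[p,1];q=np.array(c["K"])@q[:3];return q[:2]/q[2]
tc=lambda x,y:(225+(x+.5)/6-.5,165+(y+.5)/6-.5)
sc=lambda x,y:(205+(x+.5)/6-.5,140+(y+.5)/6-.5)
E
python3 - <<'E'
from h import *
np.set_printoptions(precision=4,suppress=True)
C=[at("top",*tc(*p),.010) for p in((83,50),(525,48),(538,540),(82,540))]
print(np.array(C),np.mean(C,0))
print("sides",[np.linalg.norm(C[i]-C[(i+1)%4]) for i in range(4)])
print("knob",at("top",*tc(219,457),.099),tri(("top",*tc(219,457)),("scene",*sc(547,280))))
print("hub",tri(("top",*tc(320,268)),("scene",*sc(391,243))),at("top",*tc(320,268),.060))
print("barend",at("top",*tc(610,295),.051),tri(("top",*tc(610,295)),("scene",*sc(533,108))))
print("barin",at("top",*tc(473,295),.051))
print("nose scene",at("scene",*sc(207,245),.053), "top",at("top",*tc(262,108),.053))
E
```

```text
[[ 0.6538  0.0907  0.01  ]
 [ 0.6509 -0.0966  0.01  ]
 [ 0.4446 -0.0927  0.01  ]
 [ 0.448   0.0935  0.01  ]] [ 0.5493 -0.0013  0.01  ]
sides [np.float64(0.18723790279085584), np.float64(0.20633300907568505), np.float64(0.18625402215248593), np.float64(0.20588653643104968)]
knob [0.4756 0.0383 0.099 ] [0.4761 0.0385 0.1016]
hub [ 0.551  -0.0037  0.0613] [ 0.5513 -0.0038  0.06  ]
barend [ 0.5395 -0.119   0.051 ] [ 0.5394 -0.1185  0.0533]
barin [ 0.5406 -0.0647  0.051 ]
nose scene [0.6156 0.0181 0.053 ] top [0.6177 0.0171 0.053 ]
```

servo_tool(
  rows=[
    [[0,0,-6.64,0,0,0,1],[0,0,-6.64,0,0,0,0.5],[0,0,-6.64,0,0,0,0],[0,0,-6.64,0,0,0,0],[0,0,-6.64,0,0,0,0],[0,0,-6.64,0,0,0,0],[0,0,-6.64,0,0,0,0],[0,0,-6.64,0,0,0,0]],
  ],
  squeeze=30,
)

```text
t: 0.77
tcp_pos: [0.2501, -0.5723, 0.2497]
tool_rot: [0.782, 0.623, 0.0, -0.001]
force: [-0.6, 0.4, -0.4]
finger_gap: 0.501
gripper_force: 0.0
```

servo_tool(
  rows=[
    [[0,0,-6.64,0,0,0,0],[0,0,-6.64,0,0,0,0],[0,0,0,0.036,0.013,0,0],[0,0,0,0.036,0.013,0,0],[0,0,0,0.036,0.013,0,0],[0,0,0,0.036,0.013,0,0],[0,0,0,0.036,0.013,0,0],[0,0,0,0.036,0.013,0,0]],
  ],
)

```text
t: 1.43
tcp_pos: [0.3283, -0.3547, 0.25]
tool_rot: [0.707, 0.707, 0.0, -0.0]
force: [0.6, -0.4, -0.1]
finger_gap: 0.503
gripper_force: 0.0
```

servo_tool(
  rows=[
    [[0,0,0,0.036,0.013,0,0],[0,0,0,0.036,0.013,0,0],[0,0,0,0.036,0.013,0,0],[0,0,0,0.036,0.013,0,0],[0,0,0,0.036,0.013,0,0],[0,0,0,0.036,0.013,0.01,0],[0,0,0,0.036,0.013,0.01,0],[0,0,0,0.036,0.013,0.01,0]],
  ],
)

```text
t: 2.1
tcp_pos: [0.4325, -0.0669, 0.2201]
tool_rot: [0.707, 0.707, 0.0, 0.0]
force: [0.8, -1.3, -0.6]
finger_gap: 0.5
gripper_force: 0.0
```

servo_tool(
  rows=[
    [[0,0,0,0.0264,0.0108,0,0],[0,0,0,0.0264,0.0108,0,0],[0,0,0,0.0264,0.0108,0.01,0],[0,0,0,0.0264,0.0108,0.02,0],[0,0,0,0,0,0.02,0],[0,0,0,0,0,0.02,0],[0,0,0,0,0,0.01,0],[0,0,0,0,0,0,0]],
  ],
)

```text
t: 2.77
tcp_pos: [0.4737, 0.0375, 0.1381]
tool_rot: [0.707, 0.707, -0.002, -0.002]
force: [-1.0, 0.2, 0.2]
finger_gap: 0.499
gripper_force: 0.0
```

```bash
python3 - <<'E'
from h import *
import cv2
s=manip.sense();print(s["tcp_pos"],s["force"])
a=manip.snapshot("scene")[110:240,195:365];b=manip.snapshot("top")[150:270,215:345]
f=lambda i,h:cv2.resize(i,(int(i.shape[1]*h/i.shape[0]),h),interpolation=cv2.INTER_CUBIC)
cv2.imwrite("pics/c1.png",np.hstack([f(a,300),f(b,300)]))
E
```

```text
[0.47366174 0.03745503 0.13805913] [-0.97112016  0.17348001  0.22753485]
```

View pics/c1.png

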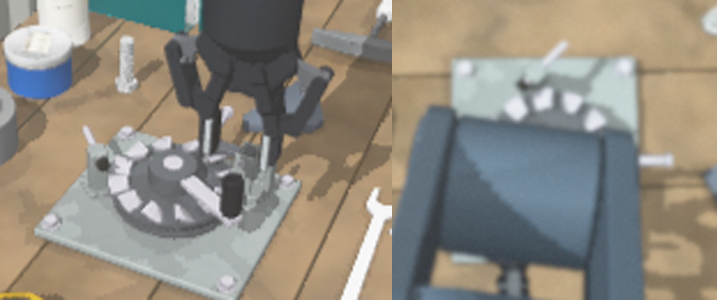

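The open fingers (208,140) and (265,165) straddle the line above the knob at (232,195). I'll go down.

servo_tool(
  rows=[
    [[0,0,0,0.001,0.002,0.012,0],[0,0,0,0,0,0.012,0],[0,0,0,0,0,0.012,0],[0,0,0,0,0,0.008,0],[0,0,0,0,0,0.006,0],[0,0,0,0,0,0.002,0],[0,0,0,0,0,0,0],[0,0,0,0,0,0,0]],
  ],
)

```text
t: 3.53
tcp_pos: [0.4778, 0.0378, 0.0887]
tool_rot: [0.707, 0.707, 0.0, 0.0]
force: [-0.1, 0.2, -0.1]
finger_gap: 0.5
gripper_force: 0.0
```

servo_tool(
  rows=[
    [[0,0,0,0,0,0,-0.4],[0,0,0,0,0,0,-0.4],[0,0,0,0,0,0,-0.5],[0,0,0,0,0,0,-0.6],[0,0,0,0,0,0,-0.8],[0,0,0,0,0,0,-1],[0,0,0,0,0,0,-1],[0,0,0,0,0,0,-1]],
  ],
  squeeze=30,
)

```text
t: 4.2
tcp_pos: [0.4761, 0.0381, 0.0887]
tool_rot: [0.707, 0.707, -0.001, -0.001]
force: [-3.2, 0.2, 6.0]
finger_gap: 0.219
gripper_force: 29.1
```

servo_tool(
  rows=[
    [[0,0,0,-0.002,-0.0012,0,-1],[0,0,0,-0.002,-0.001,0,-1],[0,0,0,-0.002,-0.0009,0,-1],[0,0,0,-0.002,-0.0008,0,-1],[0,0,0,-0.002,-0.0007,0,-1],[0,0,0,-0.002,-0.0006,0,-1],[0,0,0,0,0,0,-1],[0,0,0,0,0,0,-1]],
  ],
)

```text
t: 4.87
tcp_pos: [0.4708, 0.0267, 0.0887]
tool_rot: [0.707, 0.707, -0.0, -0.001]
force: [-2.5, 3.7, 6.0]
finger_gap: 0.224
gripper_force: 29.3
```

servo_tool(
  rows=[
    [[0,0,0,0,0,0,0],[0,0,0,0,0,0,0],[0,0,0,0,0,0,0],[0,0,0,0,0,0,0],[0,0,0,0,0,-0.02,0],[0,0,0,0,0,-0.025,0],[0,0,0,-0.02,0.01,-0.025,0],[0,0,0,-0.03,0.02,0,0]],
  ],
)

```text
t: 5.53
tcp_pos: [0.5019, -0.0228, 0.1618]
tool_rot: [0.706, 0.708, 0.001, 0.001]
force: [0.6, 0.9, -0.0]
finger_gap: 0.502
gripper_force: 0.0
```

servo_tool(
  rows=[
    [[0,0,0,-0.03,0.02,0,0],[0,0,0,-0.03,0.017,0,0],[0,0,0,-0.012,0,0,0],[0,0,0,0,0,0,0],[0,0,0,0,0,0,0]],
  ],
)

```text
t: 5.95
tcp_pos: [0.5383, -0.0963, 0.1578]
tool_rot: [0.708, 0.706, -0.0, -0.001]
force: [0.1, 0.0, -0.0]
finger_gap: 0.502
gripper_force: 0.0
```

```bash
python3 - <<'E'
from h import *
import cv2
s=manip.sense();print(s["t"],s["tcp_pos"],s["force"])
i=manip.snapshot("scene");cv2.imwrite("pics/c2.png",cv2.resize(i[110:240,195:365],(785,600),interpolation=cv2.INTER_CUBIC))
E
```

```text
5.95 [ 0.53830048 -0.09626962  0.15777982] [ 0.13651462  0.04300212 -0.00498524]
```

View pics/c2.png

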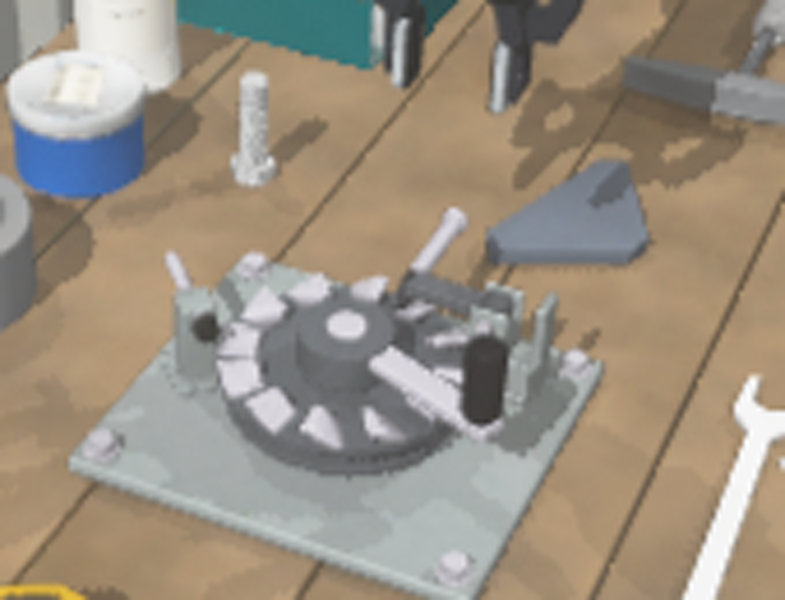

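The knob has moved forward to (487,350). The bar runs from (420,265) to (455,215), and the open gripper is above it. I'll descend and grip the bar.

servo_tool(
  rows=[
    [[0,0,0,0,0.001,0.02,0],[0,0,0,0,0,0.02,0],[0,0,0,0,0,0.02,0],[0,0,0,0,0,0.02,0],[0,0,0,0,0,0.015,0],[0,0,0,0,0,0.01,0],[0,0,0,0,0,0,0],[0,0,0,0,0,0,0]],
  ],
)

```text
t: 6.67
tcp_pos: [0.5396, -0.0951, 0.0531]
tool_rot: [0.707, 0.707, -0.0, -0.001]
force: [0.3, -0.1, 0.3]
finger_gap: 0.502
gripper_force: 0.0
```

servo_tool(
  rows=[
    [[0,0,0,0,0,0,-0.4],[0,0,0,0,0,0,-0.5],[0,0,0,0,0,0,-0.6],[0,0,0,0,0,0,-0.7],[0,0,0,0,0,0,-0.8],[0,0,0,0,0,0,-1],[0,0,0,0,0,0,-1],[0,0,0,0,0,0,-1]],
  ],
  squeeze=20,
)

```text
t: 7.33
tcp_pos: [0.5391, -0.0962, 0.0537]
tool_rot: [0.707, 0.707, -0.001, -0.001]
force: [-4.5, -1.0, 5.9]
finger_gap: 0.106
gripper_force: 19.6
```

servo_tool(
  rows=[
    [[0,0,0,0,-0.0002,-0.0033,-1],[0,0,0,0,-0.0003,-0.0034,-1],[0,0,0,0,-0.0007,-0.0033,-1],[0,0,0,0,-0.0008,-0.0033,-1]],
  ],
)

```text
t: 7.67
tcp_pos: [0.5374, -0.096, 0.0663]
tool_rot: [0.707, 0.707, -0.0, -0.001]
force: [-4.1, -1.3, -5.5]
finger_gap: 0.104
gripper_force: 19.4
```

```bash
python3 - <<'E'
from h import *
import cv2
i=manip.snapshot("scene");cv2.imwrite("pics/c3.png",cv2.resize(i[120:220,240:360],(720,600),interpolation=cv2.INTER_CUBIC))
E
```

```text
(no output)
```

View pics/c3.png

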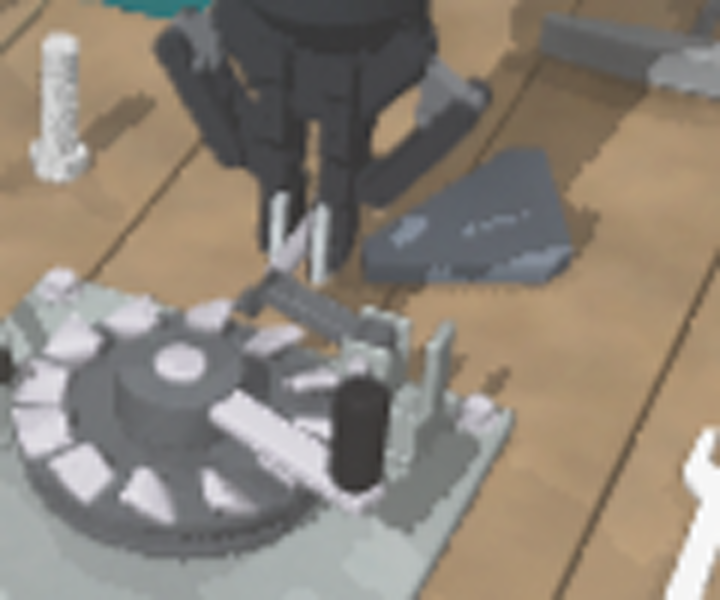

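The pawl toe at (250,300) is clear of the teeth and the bar is held at (300,240). I'll carry on along the arc.

servo_tool(
  rows=[
    [[0,0,0,0,-0.0025,-0.0063,-1],[0,0,0,0,-0.0034,-0.0058,-1],[0,0,0,0,-0.0042,-0.0053,-1],[0,0,0,0,-0.005,-0.0046,-1],[0,0,0,0,-0.0056,-0.0038,-1],[0,0,0,0,-0.0061,-0.0029,-1]],
  ],
)

```text
t: 8.22
tcp_pos: [0.5144, -0.0961, 0.0972]
tool_rot: [0.708, 0.707, 0.003, 0.003]
force: [5.5, 5.9, 3.0]
finger_gap: 0.105
gripper_force: 19.7
```

servo_tool(
  rows=[
    [[0,0,0,0,-0.0065,-0.002,-1],[0,0,0,0,-0.0067,-0.001,-1],[0,0,0,0,-0.0067,0,-1],[0,0,0,0,-0.0067,0.001,-1],[0,0,0,0,-0.0064,0.002,-1],[0,0,0,0,-0.003,0.0015,-1],[0,0,0,0,0,0,-1]],
  ],
)

```text
t: 8.8
tcp_pos: [0.4756, -0.0961, 0.0954]
tool_rot: [0.707, 0.707, 0.001, 0.001]
force: [-1.5, 2.3, 7.3]
finger_gap: 0.107
gripper_force: 21.2
```

servo_tool(
  rows=[
    [[0,0,0,0,0,0,-0.5],[0,0,0,0,0,0,0],[0,0,0,0,0,0,0],[0,0,0,0,0,0,0],[0,0,0,0,0,-0.02,0],[0,0,0,0,0,-0.03,0],[0,0,0,0,0,-0.03,0],[0,0,0,0,0,0,0]],
  ],
)

```text
t: 9.47
tcp_pos: [0.4785, -0.0975, 0.1782]
tool_rot: [0.707, 0.707, 0.002, 0.005]
force: [1.4, 0.4, -0.5]
finger_gap: 0.501
gripper_force: 0.0
```

```bash
python3 - <<'E'
from h import *
import cv2
s=manip.sense();print(s["t"],s["tcp_pos"],s["force"])
i=manip.snapshot("scene");cv2.imwrite("pics/c4.png",cv2.resize(i[110:230,230:370],(700,600),interpolation=cv2.INTER_CUBIC))
E
```

```text
9.4667 [ 0.478481   -0.09745924  0.17816155] [ 1.40380273  0.36463907 -0.51326755]
```

View pics/c4.png

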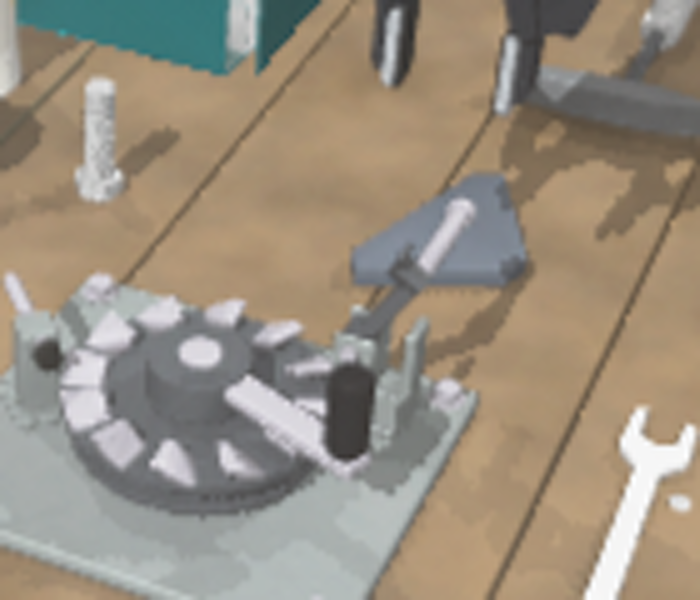

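```bash
python3 - <<'E'
from h import *
for th in(1.3,1.5,1.7,1.9,2.1):
    p=np.array([.494+.045*np.cos(th),-.117,.051+.045*np.sin(th)])
    u=proj("scene",p);print(th,(u-[230,110])*5)
print(at("scene",230+352/5,110+372/5,.099)-[.551,-.004,0])
E
```

```text
1.3 [390.03405915 185.2693018 ]
1.5 [408.51507328 187.32621166]
1.7 [426.98846301 192.73278575]
1.9 [444.64713145 201.28114546]
2.1 [460.7125855  212.61081941]
[-0.07954633  0.02978649  0.099     ]
```

The bar end at (460,212) matches angle 2.1, so the pawl is on its rest. The knob is at about (0.4715, 0.027). Back to the crank.

servo_tool(
  rows=[
    [[0,0,0,0.03,-0.001,0,0],[0,0,0,0.031,-0.001,0,0],[0,0,0,0.031,-0.001,0,0],[0,0,0,0.031,-0.001,0,0],[0,0,0,0,0,0.015,0],[0,0,0,0,0,0.015,0],[0,0,0,0,0,0,0],[0,0,0,0,0,0,0]],
  ],
)

```text
t: 10.18
tcp_pos: [0.4704, 0.0271, 0.1425]
tool_rot: [0.707, 0.707, -0.001, -0.002]
force: [0.3, -0.1, -0.7]
finger_gap: 0.501
gripper_force: 0.0
```

servo_tool(
  rows=[
    [[0,0,0,0,0.001,0.012,0],[0,0,0,0,0,0.012,0],[0,0,0,0,0,0.012,0],[0,0,0,0,0,0.01,0],[0,0,0,0,0,0.006,0],[0,0,0,0,0,0.002,0],[0,0,0,0,0,0,0],[0,0,0,0,0,0,0]],
  ],
)

```text
t: 10.85
tcp_pos: [0.4728, 0.0266, 0.0902]
tool_rot: [0.707, 0.707, 0.0, 0.0]
force: [0.0, 0.3, -0.3]
finger_gap: 0.502
gripper_force: 0.0
```

servo_tool(
  rows=[
    [[0,0,0,0,0,0,-0.4],[0,0,0,0,0,0,-0.4],[0,0,0,0,0,0,-0.5],[0,0,0,0,0,0,-0.6],[0,0,0,0,0,0,-0.8],[0,0,0,0,0,0,-1],[0,0,0,0,0,0,-1],[0,0,0,0,0,0,-1]],
  ],
  squeeze=30,
)

```text
t: 11.52
tcp_pos: [0.4709, 0.0271, 0.0903]
tool_rot: [0.707, 0.707, -0.001, -0.001]
force: [-3.1, -0.2, 6.1]
finger_gap: 0.221
gripper_force: 29.1
```

```bash
python3 - <<'E'
import numpy as np
a=np.radians(159.1)-.07*np.arange(33);p=np.round(.085*np.c_[np.sin(a),np.cos(a)],4)
for i,(d) in enumerate(np.diff(p,axis=0)): print(i,np.round(d,4).tolist(),end=' ')
E
```

```text
0 [0.0055, 0.0023] 1 [0.0053, 0.0027] 2 [0.0051, 0.0031] 3 [0.0049, 0.0034] 4 [0.0046, 0.0037] 5 [0.0044, 0.0041] 6 [0.004, 0.0043] 7 [0.0038, 0.0046] 8 [0.0034, 0.0049] 9 [0.003, 0.0051] 10 [0.0027, 0.0053] 11 [0.0024, 0.0055] 12 [0.0019, 0.0056] 13 [0.0015, 0.0058] 14 [0.0012, 0.0058] 15 [0.0007, 0.0059] 16 [0.0003, 0.0059] 17 [-0.0001, 0.006] 18 [-0.0006, 0.0059] 19 [-0.0009, 0.0059] 20 [-0.0013, 0.0058] 21 [-0.0018, 0.0057] 22 [-0.0021, 0.0055] 23 [-0.0026, 0.0054] 24 [-0.0029, 0.0052] 25 [-0.0032, 0.005] 26 [-0.0036, 0.0047] 27 [-0.0039, 0.0045] 28 [-0.0043, 0.0042] 29 [-0.0045, 0.0039] 30 [-0.0047, 0.0035] 31 [-0.005, 0.0032]
```

servo_tool(
  rows=[
    [[0,0,0,0.0027,0.0,0,-1],[0,0,0,0.0028,0.0012,0,-1],[0,0,0,0.0053,0.0025,0,-1],[0,0,0,0.0051,0.003,0,-1],[0,0,0,0.0049,0.0034,0,-1]],
  ],
)

```text
t: 11.93
tcp_pos: [0.482, 0.0476, 0.0903]
tool_rot: [0.707, 0.707, -0.001, -0.0]
force: [-2.9, -4.0, 6.4]
finger_gap: 0.226
gripper_force: 29.4
```

servo_tool(
  rows=[
    [[0,0,0,0.0046,0.0037,0,-1],[0,0,0,0.0044,0.0041,0,-1],[0,0,0,0.004,0.0043,0,-1],[0,0,0,0.0038,0.0046,0,-1],[0,0,0,0.0034,0.0049,0,-1],[0,0,0,0.003,0.0051,0,-1]],
  ],
)

```text
t: 12.43
tcp_pos: [0.5086, 0.0709, 0.0902]
tool_rot: [0.707, 0.707, -0.001, -0.0]
force: [-3.6, -2.8, 5.4]
finger_gap: 0.224
gripper_force: 29.5
```

servo_tool(
  rows=[
    [[0,0,0,0.0027,0.0053,0,-1],[0,0,0,0.0024,0.0055,0,-1],[0,0,0,0.0019,0.0056,0,-1],[0,0,0,0.0015,0.0058,0,-1],[0,0,0,0.0012,0.0058,0,-1],[0,0,0,0.0007,0.0059,0,-1],[0,0,0,0.0003,0.0059,0,-1],[0,0,0,-0.0001,0.006,0,-1]],
  ],
)

```text
t: 13.1
tcp_pos: [0.5536, 0.0817, 0.0902]
tool_rot: [0.707, 0.707, -0.001, -0.001]
force: [-5.1, -3.3, 7.0]
finger_gap: 0.226
gripper_force: 29.6
```

servo_tool(
  rows=[
    [[0,0,0,-0.0006,0.0059,0,-1],[0,0,0,-0.0009,0.0059,0,-1],[0,0,0,-0.0013,0.0058,0,-1],[0,0,0,-0.0018,0.0057,0,-1],[0,0,0,-0.0011,0.0027,0,-1],[0,0,0,0,0,0,-1]],
  ],
)

```text
t: 13.6
tcp_pos: [0.5809, 0.076, 0.0903]
tool_rot: [0.707, 0.707, -0.0, -0.0]
force: [-3.0, -1.4, 5.9]
finger_gap: 0.225
gripper_force: 29.4
```

```bash
python3 - <<'E'
import numpy as np
for s,n,a0 in((.04,10,69.5),(.012,30,69.5-22.9)):
    a=np.radians(a0)-s*np.arange(n+1)
    p=.085*np.c_[np.sin(a),np.cos(a)];print(a0,[np.round(d,4).tolist() for d in np.diff(p,axis=0)][::1 if s>.02 else 4])
E
```

```text
69.5 [[-0.0013, 0.0032], [-0.0014, 0.0031], [-0.0015, 0.003], [-0.0016, 0.003], [-0.0017, 0.0029], [-0.0019, 0.0028], [-0.002, 0.0028], [-0.0021, 0.0027], [-0.0022, 0.0026], [-0.0023, 0.0025]]
46.6 [[-0.0007, 0.0007], [-0.0007, 0.0007], [-0.0008, 0.0007], [-0.0008, 0.0006], [-0.0008, 0.0006], [-0.0009, 0.0005], [-0.0009, 0.0005], [-0.0009, 0.0005]]
```

servo_tool(
  rows=[
    [[0,0,0,-0.0013,0.0032,0,-1],[0,0,0,-0.0014,0.0031,0,-1],[0,0,0,-0.0015,0.003,0,-1],[0,0,0,-0.0016,0.003,0,-1],[0,0,0,-0.0017,0.0029,0,-1]],
  ],
)

```text
t: 14.02
tcp_pos: [0.5948, 0.0691, 0.0903]
tool_rot: [0.707, 0.707, -0.001, -0.002]
force: [-4.8, 0.2, 6.3]
finger_gap: 0.224
gripper_force: 29.6
```

servo_tool(
  rows=[
    [[0,0,0,-0.0019,0.0028,0,-1],[0,0,0,-0.002,0.0028,0,-1],[0,0,0,-0.0021,0.0027,0,-1],[0,0,0,0,0,0,-1]],
  ],
)

```text
t: 14.35
tcp_pos: [0.6039, 0.0627, 0.0903]
tool_rot: [0.707, 0.707, -0.001, -0.001]
force: [-3.4, 0.1, 6.1]
finger_gap: 0.225
gripper_force: 29.5
```

servo_tool(
  rows=[
    [[0,0,0,-0.0016,0.0019,0,-1],[0,0,0,-0.0016,0.0018,0,-1],[0,0,0,-0.0017,0.0018,0,-1],[0,0,0,0,0,0,-1]],
  ],
)

```text
t: 14.68
tcp_pos: [0.6092, 0.0579, 0.0903]
tool_rot: [0.707, 0.707, -0.001, -0.001]
force: [-4.1, 0.2, 5.2]
finger_gap: 0.223
gripper_force: 29.5
```

servo_tool(
  rows=[
    [[0,0,0,-0.0013,0.0013,0,-1],[0,0,0,-0.0013,0.0013,0,-1],[0,0,0,0,0,0,-1]],
  ],
)

```text
t: 14.93
tcp_pos: [0.6116, 0.0555, 0.0903]
tool_rot: [0.707, 0.707, -0.001, -0.001]
force: [-4.4, -0.2, 5.8]
finger_gap: 0.222
gripper_force: 29.5
```

```bash
python3 - <<'E'
from h import *
import cv2
i=manip.snapshot("scene");cv2.imwrite("pics/c5.png",cv2.resize(i[130:210,210:310],(750,600),interpolation=cv2.INTER_CUBIC))
E
```

```text
(no output)
```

View pics/c5.png

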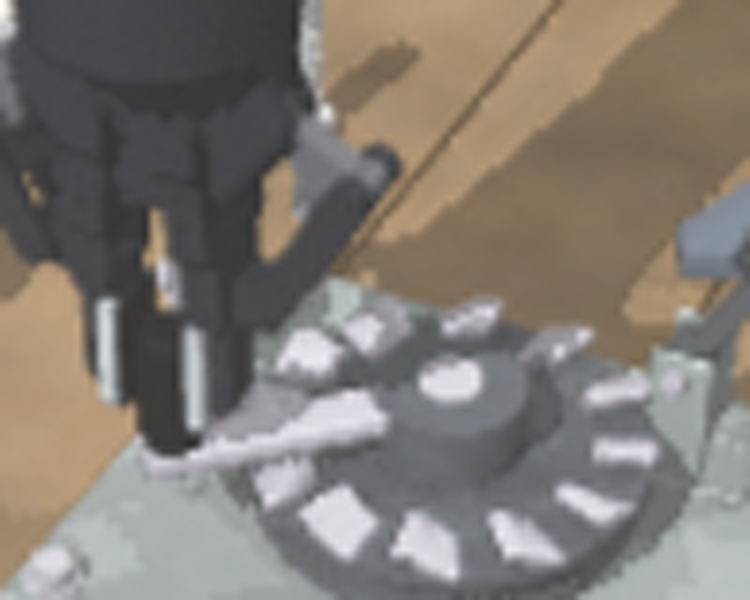

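The knob is gripped at (170,385). The stop is hidden behind the gripper, so from here I creep by feel.

servo_tool(
  rows=[
    [[0,0,0,-0.0013,0.0012,0,-1],[0,0,0,-0.0013,0.0012,0,-1],[0,0,0,0,0,0,-1]],
  ],
)

```text
t: 15.23
tcp_pos: [0.6139, 0.053, 0.0903]
tool_rot: [0.707, 0.707, -0.001, -0.001]
force: [-4.2, 0.1, 5.6]
finger_gap: 0.226
gripper_force: 29.5
```

servo_tool(
  rows=[
    [[0,0,0,-0.0009,0.0008,0,-1],[0,0,0,-0.0009,0.0008,0,-1],[0,0,0,0,0,0,-1]],
  ],
)

```text
t: 15.48
tcp_pos: [0.6154, 0.0512, 0.0903]
tool_rot: [0.707, 0.707, -0.001, -0.001]
force: [-4.3, 1.0, 5.9]
finger_gap: 0.219
gripper_force: 29.5
```

servo_tool(
  rows=[
    [[0,0,0,-0.001,0.0008,0,-1],[0,0,0,-0.001,0.0008,0,-1],[0,0,0,0,0,0,-1]],
  ],
)

```text
t: 15.73
tcp_pos: [0.617, 0.0493, 0.0903]
tool_rot: [0.707, 0.707, -0.001, -0.001]
force: [-4.2, 0.7, 7.1]
finger_gap: 0.223
gripper_force: 29.5
```

servo_tool(
  rows=[
    [[0,0,0,-0.001,0.0008,0,-1],[0,0,0,-0.001,0.0007,0,-1],[0,0,0,0,0,0,-1]],
  ],
)

```text
t: 15.98
tcp_pos: [0.6185, 0.0473, 0.0903]
tool_rot: [0.707, 0.707, -0.001, -0.001]
force: [-4.4, 1.5, 6.0]
finger_gap: 0.221
gripper_force: 29.5
```

servo_tool(
  rows=[
    [[0,0,0,-0.001,0.0007,0,-1],[0,0,0,-0.001,0.0007,0,-1],[0,0,0,0,0,0,-1]],
  ],
)

```text
t: 16.23
tcp_pos: [0.6199, 0.0454, 0.0903]
tool_rot: [0.707, 0.707, -0.0, -0.001]
force: [-3.7, 0.8, 6.1]
finger_gap: 0.221
gripper_force: 29.5
```

servo_tool(
  rows=[
    [[0,0,0,-0.001,0.0007,0,-1],[0,0,0,-0.001,0.0007,0,-1],[0,0,0,0,0,0,-1]],
  ],
)

```text
t: 16.48
tcp_pos: [0.6213, 0.0434, 0.0903]
tool_rot: [0.707, 0.707, -0.001, -0.001]
force: [-4.3, 1.7, 6.1]
finger_gap: 0.22
gripper_force: 29.5
```

servo_tool(
  rows=[
    [[0,0,0,-0.001,0.0007,0,-1],[0,0,0,-0.001,0.0006,0,-1],[0,0,0,0,0,0,-1]],
  ],
)

```text
t: 16.73
tcp_pos: [0.6224, 0.0417, 0.0903]
tool_rot: [0.707, 0.707, -0.001, -0.002]
force: [-5.1, 2.8, 6.4]
finger_gap: 0.224
gripper_force: 29.6
```

servo_tool(
  rows=[
    [[0,0,0,-0.001,0.0006,0,-1],[0,0,0,0,0,0,-1]],
  ],
)

```text
t: 16.9
tcp_pos: [0.6227, 0.0412, 0.0903]
tool_rot: [0.707, 0.707, -0.0, -0.002]
force: [-5.2, 3.9, 7.6]
finger_gap: 0.222
gripper_force: 29.6
```

Contact: the resistance has risen from about 3.8 to 6.1 N. I'll press gently on.

servo_tool(
  rows=[
    [[0,0,0,-0.0008,0.0005,0,-1],[0,0,0,-0.0008,0.0005,0,-1],[0,0,0,0,0,0,-1]],
  ],
)

```text
t: 17.15
tcp_pos: [0.6231, 0.0405, 0.0903]
tool_rot: [0.707, 0.707, -0.0, -0.003]
force: [-5.2, 5.7, 7.6]
finger_gap: 0.221
gripper_force: 29.7
```

servo_tool(
  rows=[
    [[0,0,0,-0.0009,0.0005,0,-1],[0,0,0,0,0,0,-1],[0,0,0,0,0,0,-1],[0,0,0,0,0,0,-1],[0,0,0,0,0,0,-1],[0,0,0,0,0,0,-1],[0,0,0,0,0,0,-1]],
  ],
)

```text
t: 17.73
tcp_pos: [0.6233, 0.04, 0.0903]
tool_rot: [0.707, 0.707, -0.0, -0.004]
force: [-6.0, 5.7, 7.8]
finger_gap: 0.22
gripper_force: 29.7
```

servo_tool(
  rows=[
    [[0,0,0,0.001,0,0,-0.6],[0,0,0,0.001,0,0,-0.2],[0,0,0,0,0,0,0],[0,0,0,0,0,0,0],[0,0,0,0,0,-0.01,0],[0,0,0,0,0,-0.02,0],[0,0,0,0,0,-0.03,0],[0,0,0,0,0,-0.03,0]],
  ],
)

```text
t: 18.4
tcp_pos: [0.6257, 0.0386, 0.1804]
tool_rot: [0.707, 0.707, -0.0, -0.001]
force: [0.1, -0.1, 0.8]
finger_gap: 0.5
gripper_force: 0.0
```

servo_tool(
  rows=[
    [[0,0,0,0,-0.03,-0.03,0],[0,0,0,-0.03,-0.03,-0.03,0],[0,0,0,-0.04,-0.03,0,0],[0,0,0,-0.04,-0.03,0,0],[0,0,0,-0.04,-0.03,0,0],[0,0,0,-0.04,0,0,0],[0,0,0,-0.04,0,0,0],[0,0,0,0,0,0,0]],
  ],
)

```text
t: 19.07
tcp_pos: [0.4989, -0.173, 0.2349]
tool_rot: [0.709, 0.705, -0.0, 0.004]
force: [0.9, 0.1, -0.5]
finger_gap: 0.497
gripper_force: 0.0
```

```bash
python3 - <<'E'
from h import *
import cv2
i=manip.snapshot("scene");cv2.imwrite("pics/c6.png",cv2.resize(i[120:220,200:330],(780,600),interpolation=cv2.INTER_CUBIC))
E
```

```text
(no output)
```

View pics/c6.png

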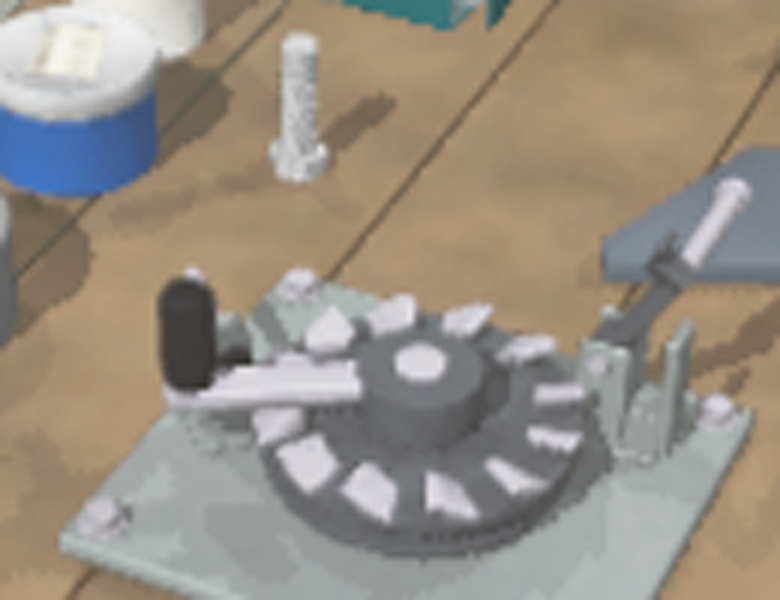

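The arm lies against the black nose at (235,355), the knob is at (187,335), and the pawl is on its back rest with the bar end at (733,190). Everything is in place, so I'm handing in.

```bash
python3 -c "
from station import manip
print(manip.sign_off())"
```

```text
the job is handed in; nothing more can be done
None
```

I handed the job in at about 19 s: the pawl is tipped onto its back rest, and the crank was pressed about 1–1.5 mm into the rubber (estimated from force) and left resting on it; nothing else was touched as far as I could see.

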